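Hold a glass cell in the photometer's light path

TASK

Take the taller of the two glass cells out of the rack, with the fingers on its two frosted faces only and never on its clear windows, and bring it upright between the photometer's lamp and detector, centred, with its windows facing lamp and detector. Lower it gently onto the sprung height-gauge foot until the foot has gone down about 6 mm, half its travel, and finish holding it there without letting go. Do not bump the cell against the instrument, and leave the short cell and the other things on the bench alone.

Things in the scene. Friction and masses are not known exactly. Their poses are not given: they have to be found in the camera images.
- cell: The taller glass cell, an upright rectangular cell 24 x 34 x 66 mm (its x, y, z), 50 to 75 g. Origin at the centre of its underside, z up. The two faces that look along its x (24 mm apart, 31 mm wide, from 4 to 60 mm above the underside) are frosted, whitish: grip these. The two faces that look along its y (34 mm apart over the outside) are the clear windows. A white stopper 19 x 29 mm fills the top 6 mm. A half turn about z makes no difference.
- cell_center (a point): Centre of the tall cell between its windows, 32 mm above its underside
- cell_window_a: Clear window of the tall cell on its +y side, 18 mm wide, 56 mm tall, 3 mm thick; origin at its centre. Not to be touched by the fingers
- cell_window_b: The same on the -y side
- short_cell: Short glass cell of the same make and section, 24 x 34 x 46 mm, standing in the other pocket of the rack; origin at the centre of its underside
- cell_rack: Grey fixed rack, 60 x 130 x 18 mm (x, y, z), origin at the centre of its underside. Two rectangular pockets, 12 mm deep with 1 mm play all round, 32 mm either side of the centre along its y; cells stand in them with their underside 6 mm above the bench, their y along the rack's y. Either cell may be in either pocket
- photometer: Fixed photometer on an aluminium base 70 x 190 x 12 mm (x, y, z), origin at the centre of the underside. Round finned lamp housing at +y and square grey detector housing at -y, 94 mm high at most, face one another along its y; the free gap between them is 70 mm (35 mm either side of the centre). Open at the front, back and top. Behind the foot (+x, 26 mm from the axis) stands a thin scale strip, 48 mm high
- beam (a point): Middle of the light path: centre of the gap, 71 mm above the bench; the beam runs along the photometer's y. To the left of photometer and rack stands a tall fixed microscope, always in the same place, 440 mm high; its eyepieces slope up and back towards the robot to x = 0.18, y = -0.12 to -0.01, z = 0.33 to 0.44: keep the whole arm clear of it
- foot (a joint): Sprung height-gauge foot: travel in m, 0 when free, grows as it is pressed down, end stop at 0.012. Spring 500 N/m, so about 3 N at 6 mm. At 0.006 the centre of a tall cell standing on it is level with the beam
- foot_top (a point): Centre of the top of the foot's plate, 24 x 30 mm (photometer's x, y), on the axis of the gap, 45 mm above the bench when free; moves down with the foot
- flux_pot: Bystander: small cream open pot, 37 mm wide, 30 mm high; origin at its underside
- kapton_roll: Bystander: roll of amber tape lying flat, 61 mm wide, 12 mm high
- pry_tool: Bystander: blue pry tool lying flat, 125 mm long
- syringe: Bystander: syringe lying flat, 147 mm long, 19 mm high
- tweezers: Bystander: steel tweezers lying flat, 125 mm long
Mind the look-alikes: they are no part of the job. Leave any red or yellow look-alike of the cell alone.

How it is judged:
By the outcome, as a careful person would: the job done as asked, in the order asked, and still so for the second after the job is handed in, while the arm keeps its last pose, push and grip.
It also fails if it takes over 35 s, if anything falls off the work surface, if the arm or the gripper's body presses on something with over 40 N, if the wrist force passes 120 N, or if a joint passes its speed limit or range.

ROBOT

A 6-joint arm with a two-finger parallel gripper is mounted at the origin on a cart in front of the work surface, level with it; the furniture and walls round the work are solid. World frame = base frame: x ahead of the robot, y to its left, z up, the work surface at z = 0. Lengths are in m, angles in rad, forces in N, time in s.
With the tool pointing down it reaches from about 0.425 to 0.95 m from the base axis. Payload 3.5 kg.
Tool frame: the origin (TCP) lies on the centre line of the jaws, within the pads' length; the fingertips stand 14 mm ahead of it and the grasp point (between the pads) lies 5 mm behind it; y points along the fingers, x is the direction in which the jaws open and shut, and the axes are right-handed (so a half turn about y gives the same grasp; the last joint's range is limited). The gripper opens to 85 mm and grips with 20 to 120 N. Pads are 22 mm wide; open, the fingers measure 114 mm over their backs; the gripper's body (76 mm by 85 mm) begins 54 mm behind the grasp point. The pads swing forward as they close: fully open they stand 13 mm farther back than shut.
Start: joints at [0.629, 0.286, 1.577, -0, 1.279, -0.15], TCP at [0.48, 0.474, 0.245] pointing down, gripper open.
Joint ranges: [-2.77, 2.77], [-0.9, 2.22], [0.21, 2.48], [-1.53, 4.67], [0.24, 2.81], [-2.84, 2.84]. Speed limits (rad/s): [2.79, 2.79, 3.14, 3.14, 3.14, 3.14].

INTERFACE

Orientations are given as a 3x3 rotation matrix whose columns are the frame's x, y, z axes.
In Python, from rig import * gives the robot as it stands.
- The arm moves only by the tool send_rows, never from a script. Its arguments are lists of equal length, an entry for each row: "delta_rot": the turn, a rotation vector about the tool's x, y, z in degrees, a list of three; "offset": the shift along the tool's x, y, z in m, a list of three; "jaw": the finger opening in m, from 0 to 0.0854. A call has 1 to 20 rows; each row shifts and turns the commanded pose from where the row before left it, along the tool's axes as they then stand; what a row does not reach is not made up. A row lasts 1/12 s, in which the tool goes at most 41.7 mm and 7.16 degrees, less where a joint would pass 70% of its speed; a pose out of reach is approached as far as the arm can. A call is refused whole if a number of a shift passes 0.0417 or a number of a turn 7.16, either way. A call with a gripper value outside its range is refused whole. The fingers move at their own pace and stop on an object; "squeeze" is the grip in N (left out, the last holds). Time passes only in rows, so rows that do not move let the fingers close. It gives the time, the measured TCP pose, the force and the opening at its end, in the units of the state.
- observe(): the state, without advancing time (a new reading comes with each control period).
- grab_frame(name): name is "scene" or "top" or "wrist"; returns a dict with "color" (400x640x3 uint8, blue, green, red), "fx", "fy", "cx", "cy" (pixels), "eye" and "orientation" of the camera in the world. Camera axes: x right, y down, z forward; pixel columns grow to the right and rows downward; lengths in m; the calibration is good to about 2 mm. A picture is of the moment at which its call begins. There is no depth.
- hand_in(): hands the job in, once; it reports no verdict.
The state is a dict: "time": time; "joint_positions": joint angles; "joint_vel": joint speeds; "joint_efforts": joint torques, N m; "tcp_pos": TCP position; "ee_rot": TCP orientation; "force": force on the tool from outside, world axes, zero at the start; "torque": the same for the moment, N m; "finger_gap": finger opening in m.
Only numpy, scipy, OpenCV 4.12 (cv2) and the standard library are available. Lean on these libraries where they do the work, as an engineer would, in place of code of your own. Each camera call takes 0.05 s, during which the arm holds its last target.

## Working session

There is one attempt and no reset: what is moved stays moved. The work goes in short steps, Python scripts to look and compute and a tool call to move; the robot and the scene stay as the last step left them, time stands still between calls to the robot, and variables do not carry over. Pictures are saved under pics/ and viewed, and the job is handed in when it is done.

Besides the shell and the picture viewer there is one more tool, called after "Call:" as name(argument=value, ...) on one line, values as JSON. send_rows: Moves the arm, as the interface text tells. Its arguments: {"type":"object","properties":{"delta_rot":{"type":"array","items":{"type":"array","items":{"type":"number"}}},"offset":{"type":"array","items":{"type":"array","items":{"type":"number"}}},"jaw":{"type":"array","items":{"type":"number"}},"squeeze":{"type":"number"}},"required":["delta_rot","offset","jaw"]}

```bash
mkdir -p pics; ls
python3 - <<'E'
from rig import *
import cv2,numpy as np
s=observe()
for k in("time","tcp_pos","ee_rot","force","finger_gap"):print(k,np.round(s[k],4).tolist())
for n in("scene","top","wrist"):
    f=grab_frame(n);cv2.imwrite(f"pics/{n}0.png",f["color"])
    print(n,[round(f[k],1) for k in("fx","fy","cx","cy")],np.round(f["eye"],4).tolist(),np.round(f["orientation"],4).tolist())
E
```

```text
pics
time 0.0
tcp_pos [0.4798, 0.4739, 0.2439]
ee_rot [[0.7116, -0.0019, -0.7026], [0.7026, -0.0014, 0.7116], [-0.0023, -1.0, 0.0004]]
force [-0.9282, 0.0331, 0.0389]
finger_gap 0.0854
scene [422.1, 422.1, 324.4, 194.6] [0.0991, -1.0194, 0.5973] [[0.8294, -0.3296, 0.4511], [-0.5586, -0.4724, 0.6818], [-0.0116, -0.8174, -0.5759]]
top [500.7, 500.7, 317.4, 197.3] [0.3336, -0.4098, 0.8867] [[-0.0097, -0.9782, 0.2075], [-1.0, 0.0099, 0.0001], [-0.0022, -0.2075, -0.9782]]
wrist [322.7, 322.7, 316.0, 199.9] [0.4194, 0.5352, 0.3733] [[0.7114, 0.664, 0.2301], [0.7027, -0.6715, -0.2351], [-0.0016, 0.329, -0.9443]]
```

View pics/scene0.png

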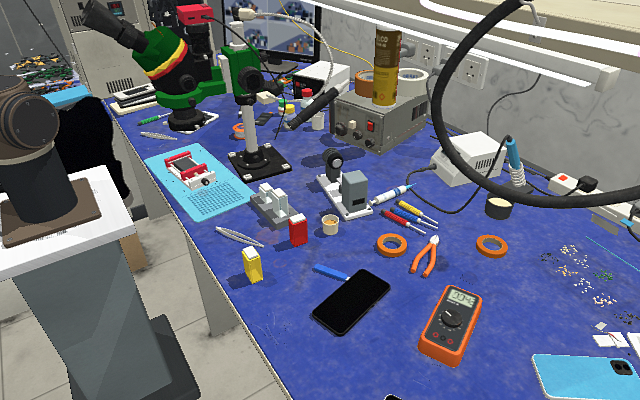

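View pics/top0.png

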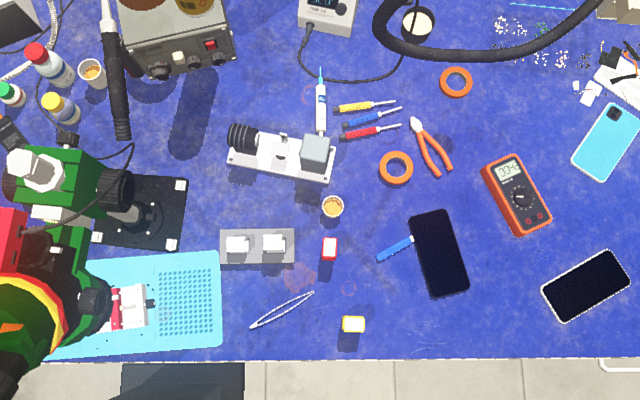

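View pics/wrist0.png

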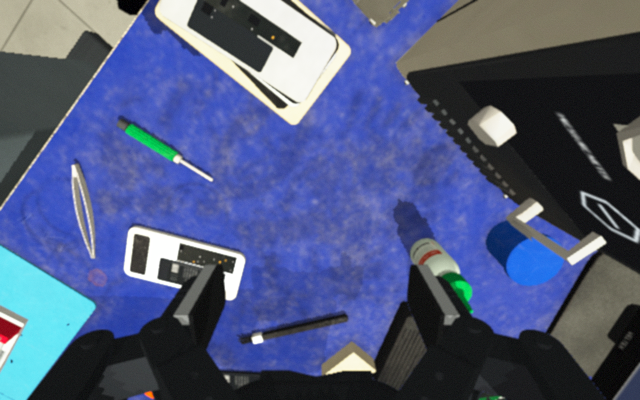

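Run:
```python
import rig,cv2
print([n for n in dir(rig) if not n.startswith('__')])
from rig import *
s=observe();print(s.keys())
import numpy as np
a=cv2.imread('pics/top0.png');cv2.imwrite('pics/t1.png',cv2.resize(a[100:360,180:380],None,fx=3,fy=3,interpolation=2)[:600])
a=cv2.imread('pics/top0.png');cv2.imwrite('pics/t1.png',cv2.resize(a[105:305,200:400],None,fx=3,fy=3,interpolation=2))
a=cv2.imread('pics/scene0.png');cv2.imwrite('pics/s1.png',cv2.resize(a[135:285,220:420],None,fx=4,fy=4,interpolation=2))
```

```text
['PlanningError', 'grab_frame', 'hand_in', 'observe']
dict_keys(['time', 'joint_positions', 'joint_vel', 'joint_efforts', 'tcp_pos', 'ee_rot', 'force', 'torque', 'finger_gap'])
```

View pics/t1.png

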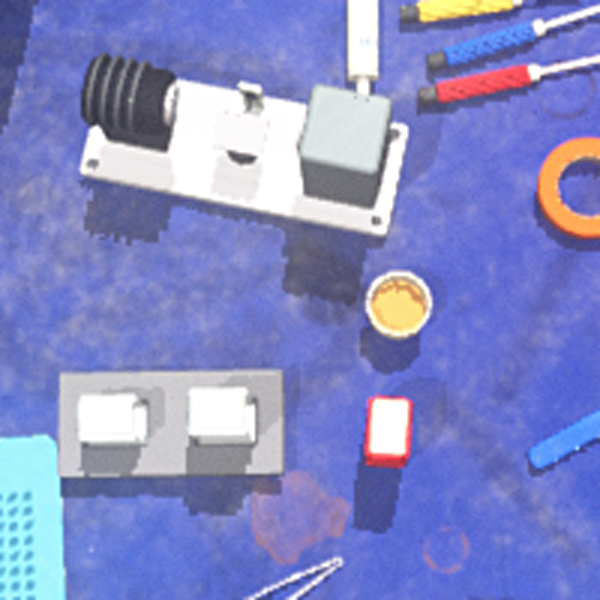

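View pics/s1.png

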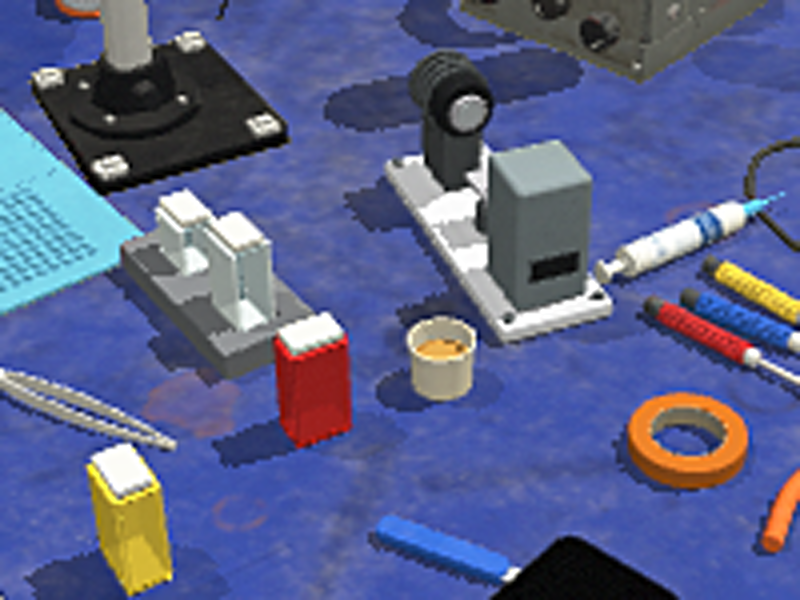

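```bash
cat > h.py <<'E'
import cv2,numpy as np,json
from rig import *
def ray(f,u,v):
    d=np.array([(u-f["cx"])/f["fx"],(v-f["cy"])/f["fy"],1.]);return np.array(f["eye"]),np.array(f["orientation"])@d
def plane(f,u,v,z):
    e,d=ray(f,u,v);return e+d*(z-e[2])/d[2]
def proj(f,p):
    q=np.array(f["orientation"]).T@(np.array(p)-f["eye"]);return f["fx"]*q[0]/q[2]+f["cx"],f["fy"]*q[1]/q[2]+f["cy"]
E
python3 - <<'E'
from h import *
f=grab_frame("top");a=f["color"]
hsv=cv2.cvtColor(a,cv2.COLOR_BGR2HSV)
for p in [(223,232),(260,245),(290,262),(236,243),(275,243),(250,160),(285,178),(240,170),(210,250),(315,150)]:print(p,hsv[p[1],p[0]],a[p[1],p[0]])
def big(m,x0,y0,x1,y1,name):
    r=np.zeros_like(m);r[y0:y1,x0:x1]=m[y0:y1,x0:x1]
    cs,_=cv2.findContours(r,0,2);c=max(cs,key=cv2.contourArea)
    return r,c
m=((hsv[...,1]<60)).astype(np.uint8)*255
r,c=big(m,212,222,302,272,'rack');box=cv2.boxPoints(cv2.minAreaRect(c));print('rack',cv2.contourArea(c),box.tolist())
for b in box: print(plane(f,*b,0.018).round(4))
m2=((hsv[...,1]<60)&(hsv[...,2]>200)).astype(np.uint8)*255
r2,c2=big(m2,224,120,345,190,'base')
ap=cv2.approxPolyDP(c2,2,True)[:,0];print('base',ap.tolist())
cv2.imwrite('pics/m.png',cv2.resize(np.hstack([m[105:305,200:360],m2[105:305,200:360]]),None,fx=2.5,fy=2.5,interpolation=0))
E
```

```text
(223, 232) [130   7 207] [207 201 203]
(260, 245) [150   2 207] [207 205 207]
(290, 262) [128   6 173] [173 169 170]
(236, 243) [  0   0 255] [255 255 255]
(275, 243) [  0   0 255] [255 255 255]
(250, 160) [  0   3 240] [237 237 240]
(285, 178) [119  84 160] [160 109 107]
(240, 170) [117  95 150] [150  99  94]
(210, 250) [104 115 227] [227 180 125]
(315, 150) [ 83  10 231] [229 231 222]
rack 2560.0 [[218.4916229248047, 228.43394470214844], [293.9606018066406, 227.32411193847656], [294.48468017578125, 262.96343994140625], [219.01571655273438, 264.07330322265625]]
[ 0.464  -0.2359  0.018 ]
[ 0.4646 -0.3681  0.018 ]
[ 0.4025 -0.369   0.018 ]
[ 0.4019 -0.2388  0.018 ]
base [[335, 147], [330, 146], [333, 150], [324, 175], [300, 169], [300, 149], [301, 156], [325, 160], [329, 138], [322, 136], [321, 130], [325, 130], [325, 120], [316, 120], [316, 129], [320, 130], [318, 136], [305, 133], [303, 140], [288, 137], [287, 141], [282, 142], [279, 135], [286, 133], [280, 132], [277, 135], [259, 131], [255, 137], [255, 143], [257, 135], [260, 135], [255, 156], [237, 153], [231, 147], [226, 161], [328, 182]]
```

View pics/m.png

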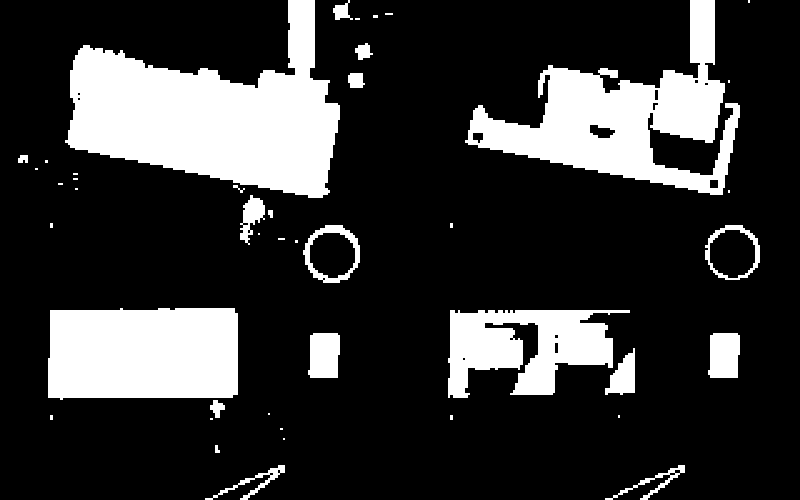

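Call:
send_rows(delta_rot=[[0,0,0],[0,0,0],[0,0,0],[0,0,0],[0,0,0],[0,0,0],[0,0,0],[0,0,0],[0,0,0],[0,0,0],[0,0,0],[0,0,0]], offset=[[0,-0.03,0],[0,-0.03,0],[0,-0.03,0],[0,-0.03,0],[0,-0.03,0],[0,-0.03,0],[0,-0.03,0],[0,-0.03,0],[0,-0.03,0],[0,-0.03,0],[0,-0.03,0],[0,-0.03,0]], jaw=[0.085,0.085,0.085,0.085,0.085,0.085,0.085,0.085,0.085,0.085,0.085,0.085])

```text
time: 1.2
tcp_pos: [0.48, 0.4741, 0.6066]
ee_rot: [[0.712, -0.0, -0.703], [0.703, -0.0, 0.712], [-0.0, -1.0, 0.0]]
force: [0.5, -1.1, -0.4]
finger_gap: 0.0852
```

Run:
```python
from h import *
s=observe()
for k in("time","tcp_pos","ee_rot","joint_positions"):print(k,np.round(s[k],4).tolist())
for n in("scene","top"):
    f=grab_frame(n);cv2.imwrite(f"pics/{n}1.png",f["color"])
```

```text
time 1.2
tcp_pos [0.48, 0.4741, 0.6066]
ee_rot [[0.7116, -0.0002, -0.7026], [0.7026, -0.0002, 0.7116], [-0.0003, -1.0, 0.0]]
joint_positions [0.629, 0.2788, 0.9443, 0.0, 1.9188, -0.15]
```

View pics/scene1.png

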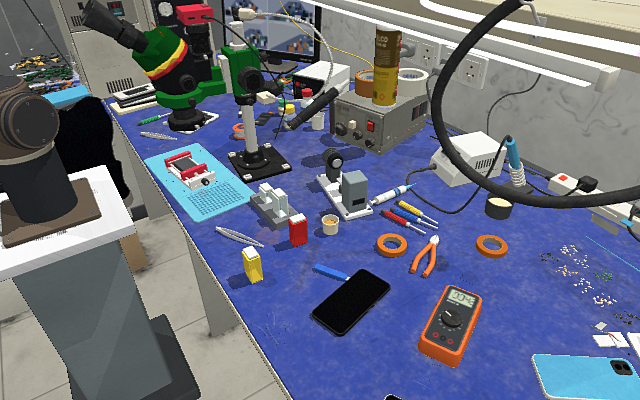

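Call:
send_rows(delta_rot=[[0,0,0],[0,0,0],[0,0,0],[0,0,0],[0,0,0],[0,0,0],[0,0,0],[0,0,0]], offset=[[-0.03,0,0],[-0.03,0,0],[-0.03,0,0],[-0.03,0,0],[-0.03,0,0],[-0.03,0,0],[0,0,0],[0,0,0]], jaw=[0.085,0.085,0.085,0.085,0.085,0.085,0.085,0.085])

```text
time: 1.97
tcp_pos: [0.3512, 0.3471, 0.6057]
ee_rot: [[0.712, 0.002, -0.702], [0.702, 0.001, 0.712], [0.002, -1.0, -0.0]]
force: [0.4, -0.5, 0.3]
finger_gap: 0.0853
```

Run:
```python
from h import *
s=observe()
for k in("time","tcp_pos","joint_positions"):print(k,np.round(s[k],4).tolist())
for n in("scene","top"):
    f=grab_frame(n);cv2.imwrite(f"pics/{n}2.png",f["color"])
    if n=="top":
        for p in ((.18,-.12,.44),(.18,-.01,.44),(.18,-.12,.33)):print(proj(f,p))
    print([np.round(proj(f,p),0) for p in ((0,0,0),(0,0,.2),(0,0,.4),(.18,-.12,.44),(.18,-.01,.44))])
```

```text
time 1.9667
tcp_pos [0.3512, 0.3471, 0.6057]
joint_positions [0.5737, -0.1503, 1.3973, 0.0001, 1.8927, -0.2051]
[array([ 51., 211.]), array([ 14., 135.]), array([-34.,  36.]), array([77., 10.]), array([68.,  0.])]
(np.float64(-37.624955663046535), np.float64(501.15181790109483))
(np.float64(-173.53938128387682), np.float64(502.49433762368625))
(np.float64(37.113553857496754), np.float64(459.6819465528466))
[array([ 64., 520.]), array([-19., 590.]), array([-181.,  728.]), array([-38., 501.]), array([-174.,  502.])]
```

View pics/scene2.png

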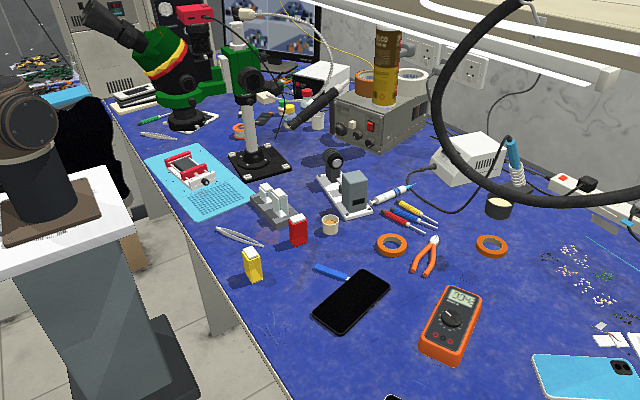

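View pics/top2.png

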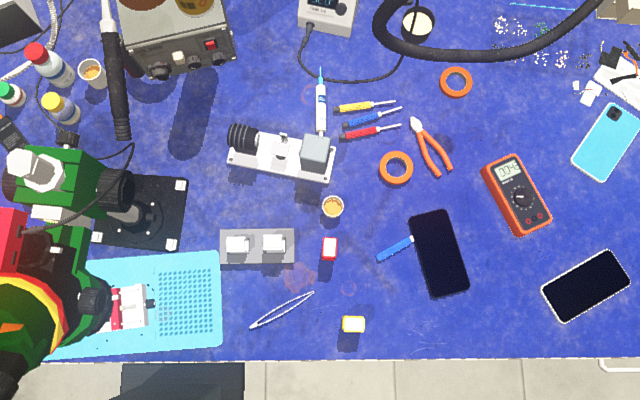

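Call:
send_rows(delta_rot=[[0,4.5,0],[0,4.5,0],[0,4.5,0],[0,4.5,0],[0,4.5,0],[0,4.5,0],[0,4.5,0],[0,4.5,0],[0,4.5,0],[0,4.5,0],[0,4.5,0],[0,4.5,0],[0,4.5,0],[0,4.5,0],[0,4.5,0],[0,4.5,0],[0,4.5,0],[0,4.5,0],[0,0,0]], offset=[[-0.0015,0,-0.0385],[-0.0015,0,-0.0385],[-0.0015,0,-0.0385],[-0.0015,0,-0.0385],[-0.0015,0,-0.0385],[-0.0015,0,-0.0385],[-0.0015,0,-0.0385],[-0.0015,0,-0.0385],[-0.0015,0,-0.0385],[-0.0015,0,-0.0385],[-0.0015,0,-0.0385],[-0.0015,0,-0.0385],[-0.0015,0,-0.0385],[-0.0015,0,-0.0385],[-0.0015,0,-0.0385],[-0.0015,0,-0.0385],[-0.0015,0,-0.0385],[-0.0015,0,-0.0385],[0,0,0]], jaw=[0.085,0.085,0.085,0.085,0.085,0.085,0.085,0.085,0.085,0.085,0.085,0.085,0.085,0.085,0.085,0.085,0.085,0.085,0.085])

```text
time: 3.65
tcp_pos: [0.3967, -0.294, 0.6024]
ee_rot: [[0.799, -0.005, 0.602], [-0.602, 0.002, 0.799], [-0.005, -1.0, -0.002]]
force: [0.5, 0.3, 0.2]
finger_gap: 0.0851
```

Call:
send_rows(delta_rot=[[0,-6.2,0],[0,-6.2,0],[0,-6.2,0],[0,-6.2,0],[0,-6.2,0],[0,-6.0,0],[0,0,0],[0,0,0],[0,0,0],[0,0,0],[0,0,0],[0,0,0],[0,0,0],[0,0,0],[0,0,0],[0,0,0]], offset=[[0,0,0],[0,0,0],[0,0,0],[0,0,0],[0,0,0],[0,0,0],[0.01,0.03,-0.02],[0.01,0.03,-0.02],[0.01,0.03,0],[0,0.03,0],[0,0.03,0],[0,0.03,0],[0,0.03,0],[0,0.03,0],[0,0.03,0],[0,0,0]], jaw=[0.085,0.085,0.085,0.085,0.085,0.085,0.085,0.085,0.085,0.085,0.085,0.085,0.085,0.085,0.085,0.085])

```text
time: 4.98
tcp_pos: [0.4276, -0.3251, 0.326]
ee_rot: [[1.0, -0.01, -0.012], [0.012, 0.012, 1.0], [-0.01, -1.0, 0.012]]
force: [-0.7, -0.1, -1.5]
finger_gap: 0.0852
```

Run:
```python
from h import *
s=observe()
for k in("time","tcp_pos","ee_rot","joint_positions"):print(k,np.round(s[k],4).tolist())
for n in("scene","top","wrist"):
    f=grab_frame(n);cv2.imwrite(f"pics/{n}3.png",f["color"])
    np.save(f"pics/{n}3.npy",{k:f[k] for k in f},allow_pickle=True)
```

```text
time 4.9833
tcp_pos [0.4276, -0.3251, 0.326]
ee_rot [[0.9999, -0.0103, -0.0122], [0.0123, 0.0119, 0.9999], [-0.0102, -0.9999, 0.012]]
joint_positions [-0.8392, -0.0646, 1.8124, 0.0003, 1.4096, -0.8514]
```

View pics/wrist3.png

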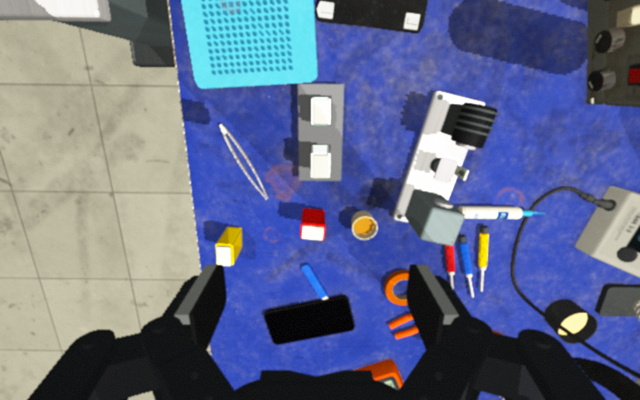

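View pics/scene3.png

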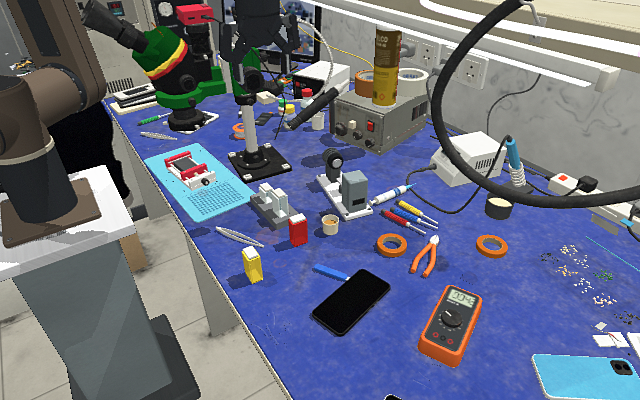

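Run:
```python
import cv2
a=cv2.imread('pics/wrist3.png');cv2.imwrite('pics/w3z.png',cv2.resize(a[70:250,280:510],None,fx=3.4,fy=3.3,interpolation=2))
```

```text
(no output)
```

View pics/w3z.png

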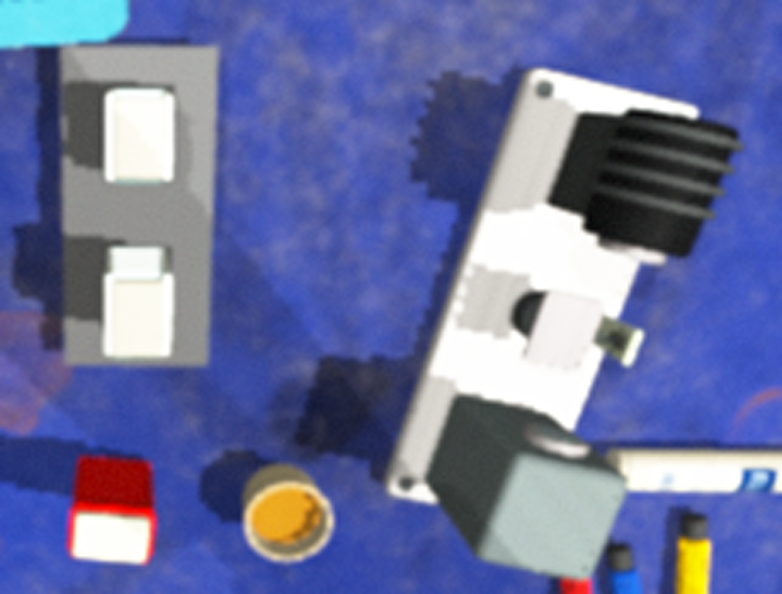

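Run:
```python
from h import *
f=np.load('pics/wrist3.npy',allow_pickle=True).item();a=f["color"]
print(np.round(f["eye"],4),np.round(f["orientation"],3).tolist())
hsv=cv2.cvtColor(a,cv2.COLOR_BGR2HSV)
def cont(m,x0,y0,x1,y1):
    r=np.zeros(m.shape,np.uint8);r[y0:y1,x0:x1]=m[y0:y1,x0:x1].astype(np.uint8)*255
    r=cv2.morphologyEx(r,cv2.MORPH_OPEN,np.ones((3,3)))
    cs,_=cv2.findContours(r,0,2);return max(cs,key=cv2.contourArea)
c=cont(hsv[...,1]<60,292,78,350,190)
print('rack',cv2.approxPolyDP(c,2,True)[:,0].tolist());b=cv2.boxPoints(cv2.minAreaRect(c))
for p in b:print(p.round(1),plane(f,*p,.018).round(4))
for y in ((94,132),(140,180)):
    c=cont((hsv[...,1]<40)&(hsv[...,2]>240),305,y[0],335,y[1]);print('stop',cv2.approxPolyDP(c,1.5,True)[:,0].tolist(),cv2.boundingRect(c))
c=cont((hsv[...,1]<60),385,80,500,235);print('phot',cv2.approxPolyDP(c,2,True)[:,0].tolist())
```

```text
[ 0.4275 -0.242   0.4632] [[1.0, 0.012, 0.002], [0.012, -0.945, -0.326], [-0.002, 0.326, -0.945]]
rack [[298, 84], [299, 180], [339, 180], [343, 84]]
[297.  84.] [ 0.402  -0.2365  0.018 ]
[343.  84.] [ 0.4617 -0.2358  0.018 ]
[343. 180.] [ 0.4668 -0.3648  0.018 ]
[297. 180.] [ 0.401  -0.3657  0.018 ]
stop [[312, 98], [311, 123], [329, 123], [330, 100], [327, 98]] (311, 98, 20, 26)
stop [[314, 146], [314, 153], [311, 154], [311, 176], [329, 176], [329, 156], [313, 155], [314, 153], [324, 154], [325, 146]] (311, 146, 19, 31)
phot [[435, 91], [393, 218], [409, 221], [418, 234], [458, 234], [464, 218], [496, 218], [499, 206], [456, 208], [447, 201], [456, 178], [459, 176], [463, 180], [466, 179], [468, 170], [461, 167], [468, 149], [475, 149], [477, 145], [481, 146], [490, 128], [489, 124], [493, 121], [495, 110], [485, 107], [482, 101]]
```

Run:
```python
from h import *
f=np.load('pics/wrist3.npy',allow_pickle=True).item()
Z=lambda x,y:(280+x/3.4-.4,70+y/3.3-.4)
print('rack');
for p in ((297.8,83.8),(343.5,83.8),(340.3,180.5),(298.7,180.5)):print(plane(f,*p,.018).round(4))
print('tall stopper z.072')
for p in ((104,272),(173,272),(173,359),(104,359)):print(plane(f,*Z(*p),.072).round(4))
print('short stopper z.052')
for p in ((105,90),(174,90),(174,182),(105,182)):print(plane(f,*Z(*p),.052).round(4))
print('base z.012: FL,BL(back),FR')
for p in ((531,68),(698,107),(388,492)):print(plane(f,*Z(*p),.012).round(4))
print('foot plate z.045')
for p in ((550,292),(607,300),(583,371),(524,355)):print(plane(f,*Z(*p),.045).round(4))
print('strip top')
for z in(.048,.06):print(plane(f,*Z(642,340),z).round(4))
g=np.load('pics/top3.npy',allow_pickle=True).item()
t=np.load('pics/scene3.npy',allow_pickle=True).item()
for P in ((.4325,-.335,.072),(.4325,-.27,.052)):print('proj scene,top',np.round(proj(t,P)),np.round(proj(g,P)))
```

```text
rack
[ 0.403  -0.2363  0.018 ]
[ 0.4623 -0.2355  0.018 ]
[ 0.4629 -0.3656  0.018 ]
[ 0.4035 -0.3664  0.018 ]
tall stopper z.072
[ 0.4206 -0.3151  0.072 ]
[ 0.4453 -0.3148  0.072 ]
[ 0.4462 -0.348   0.072 ]
[ 0.4208 -0.3484  0.072 ]
short stopper z.052
[ 0.4202 -0.2515  0.052 ]
[ 0.4448 -0.2512  0.052 ]
[ 0.4457 -0.2843  0.052 ]
[ 0.4204 -0.2846  0.052 ]
base z.012: FL,BL(back),FR
[ 0.5852 -0.242   0.012 ]
[ 0.6528 -0.2561  0.012 ]
[ 0.5462 -0.4259  0.012 ]
foot plate z.045
[ 0.5922 -0.326   0.045 ]
[ 0.6146 -0.3289  0.045 ]
[ 0.6097 -0.3584  0.045 ]
[ 0.5855 -0.3519  0.045 ]
strip top
[ 0.6294 -0.3444  0.048 ]
[ 0.6236 -0.3414  0.06  ]
proj scene,top [279. 193.] [272. 242.]
proj scene,top [266. 187.] [234. 244.]
```

```bash
cat > st.py <<'E'
from h import *
import sys
s=observe();p=np.array(s["tcp_pos"]);R=np.array(s["ee_rot"])
for k in("time","tcp_pos","ee_rot","force","finger_gap"):print(k,np.round(s[k],4).tolist())
if len(sys.argv)>4:
    t=np.array(list(map(float,sys.argv[1:4])));print('shift tool',(R.T@(t-p)).round(4))
    y=np.radians(float(sys.argv[4]));T=np.array([[np.cos(y),0,-np.sin(y)],[np.sin(y),0,np.cos(y)],[0,-1,0]])
    from scipy.spatial.transform import Rotation as Q
    print('rotvec tool deg',np.degrees(Q.from_matrix(R.T@T).as_rotvec()).round(2))
E
python3 st.py 0.433 -0.3325 0.046 0.3
```

```text
time 5.1333
tcp_pos [0.4297, -0.3279, 0.3362]
ee_rot [[0.9999, 0.0004, -0.0117], [0.0117, -0.0003, 0.9999], [0.0004, -1.0, -0.0003]]
force [-0.1935, 0.2773, -0.0443]
finger_gap 0.0848
shift tool [ 0.0031  0.2902 -0.0045]
rotvec tool deg [0.02 0.37 0.03]
```

Call:
send_rows(delta_rot=[[0,0.35,0],[0,0,0],[0,0,0],[0,0,0],[0,0,0],[0,0,0],[0,0,0],[0,0,0],[0,0,0]], offset=[[0.003,0.03,-0.0045],[0,0.03,0],[0,0.03,0],[0,0.03,0],[0,0.03,0],[0,0.03,0],[0,0.03,0],[0,0,0],[0,0,0]], jaw=[0.06,0.06,0.06,0.06,0.06,0.06,0.06,0.06,0.06])

```text
time: 5.88
tcp_pos: [0.4326, -0.3326, 0.1263]
ee_rot: [[1.0, 0.0, -0.005], [0.005, 0.0, 1.0], [0.0, -1.0, 0.0]]
force: [0.5, 0.3, 0.4]
finger_gap: 0.06
```

```bash
python3 - <<'E'
from h import *
for n in("wrist","scene"):
    f=grab_frame(n);cv2.imwrite(f"pics/{n}4.png",f["color"])
    for P in ((.4325,-.3333,.072),(.4205,-.3333,.072),(.4445,-.3333,.072)):print(n,np.round(proj(f,P)))
a=cv2.imread('pics/scene4.png');cv2.imwrite('pics/s4z.png',cv2.resize(a[90:240,200:400],None,fx=4,fy=4,interpolation=2))
E
python3 st.py 0.433 -0.3325 0.046 0.3
```

```text
wrist [317. 234.]
wrist [298. 234.]
wrist [336. 234.]
scene [278. 192.]
scene [273. 194.]
scene [283. 191.]
time 5.9833
tcp_pos [0.4337, -0.334, 0.1289]
ee_rot [[1.0, 0.004, -0.0051], [0.0051, -0.0044, 1.0], [0.0039, -1.0, -0.0044]]
force [0.4132, -0.3676, 0.4408]
finger_gap 0.06
shift tool [-0.0011  0.0829  0.0018]
rotvec tool deg [ 0.25 -0.01  0.23]
```

View pics/wrist4.png

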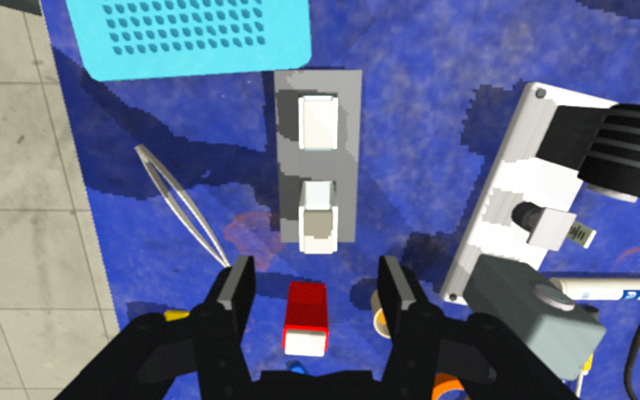

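View pics/s4z.png

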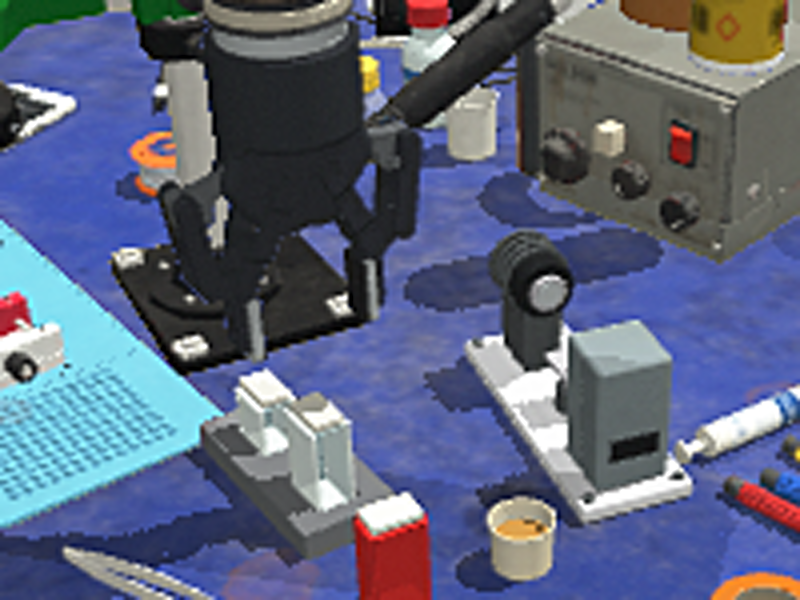

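Call:
send_rows(delta_rot=[[0,0,0],[0,0,0],[0,0,0],[0,0,0],[0,0,0],[0,0,0],[0,0,0]], offset=[[0,0.02,0],[0,0.02,0],[0,0.02,0],[0,0.01,0],[0,0.01,0],[0,0,0],[0,0,0]], jaw=[0.06,0.06,0.06,0.06,0.06,0.06,0.06])

```text
time: 6.57
tcp_pos: [0.4325, -0.3327, 0.0464]
ee_rot: [[1.0, 0.001, -0.005], [0.005, -0.001, 1.0], [0.001, -1.0, -0.001]]
force: [0.1, 0.5, 0.4]
finger_gap: 0.0599
```

```bash
python3 - <<'E'
from h import *
for n in("wrist","scene"):
    f=grab_frame(n);cv2.imwrite(f"pics/{n}5.png",f["color"])
a=cv2.imread('pics/scene5.png');cv2.imwrite('pics/s5z.png',cv2.resize(a[120:240,220:380],None,fx=5,fy=5,interpolation=2))
E
python3 st.py 0.433 -0.3325 0.046 0.3
```

```text
time 6.6667
tcp_pos [0.4327, -0.333, 0.0469]
ee_rot [[1.0, 0.0018, -0.005], [0.005, -0.002, 1.0], [0.0018, -1.0, -0.0021]]
force [0.1931, 0.4749, 1.036]
finger_gap 0.0597
shift tool [0.0003 0.0009 0.0005]
rotvec tool deg [ 0.12 -0.02  0.1 ]
```

View pics/wrist5.png

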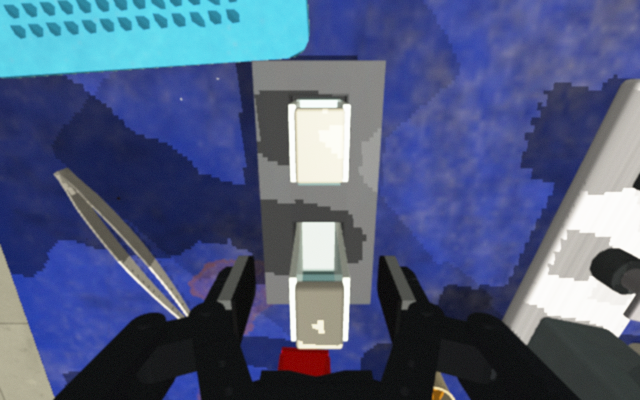

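View pics/s5z.png

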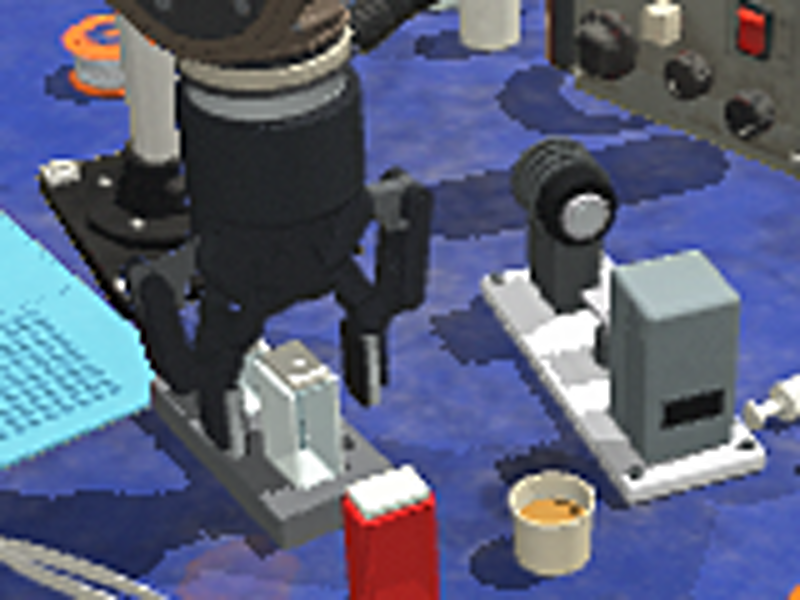

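Call:
send_rows(delta_rot=[[0,0,0],[0,0,0],[0,0,0],[0,0,0],[0,0,0],[0,0,0],[0,0,0],[0,0,0],[0,0,0],[0,0,0]], offset=[[0,0,0],[0,0,0],[0,0,0],[0,0,0],[0,0,0],[0,0,0],[0,0,0],[0,0,0],[0,0,0],[0,0,0]], jaw=[0.05,0.043,0.036,0.03,0.026,0.023,0.02,0.018,0.018,0.018], squeeze=40)

```text
time: 7.5
tcp_pos: [0.4322, -0.3322, 0.0456]
ee_rot: [[1.0, 0.001, -0.005], [0.005, -0.0, 1.0], [0.001, -1.0, -0.0]]
force: [3.0, 1.3, 1.9]
finger_gap: 0.0234
```

```bash
python3 - <<'E'
from h import *
for n in("scene",):
    f=grab_frame(n);cv2.imwrite(f"pics/{n}6.png",f["color"])
a=cv2.imread('pics/scene6.png');cv2.imwrite('pics/s6z.png',cv2.resize(a[120:240,220:380],None,fx=5,fy=5,interpolation=2))
E
python3 st.py 0.433 -0.3325 0.046 0.3
```

```text
time 7.55
tcp_pos [0.4322, -0.3322, 0.0456]
ee_rot [[1.0, 0.0009, -0.0048], [0.0048, -0.0005, 1.0], [0.0009, -1.0, -0.0005]]
force [2.9544, -0.2128, 1.4865]
finger_gap 0.0238
shift tool [ 0.0008 -0.0004 -0.0003]
rotvec tool deg [ 0.03 -0.03  0.05]
```

View pics/s6z.png

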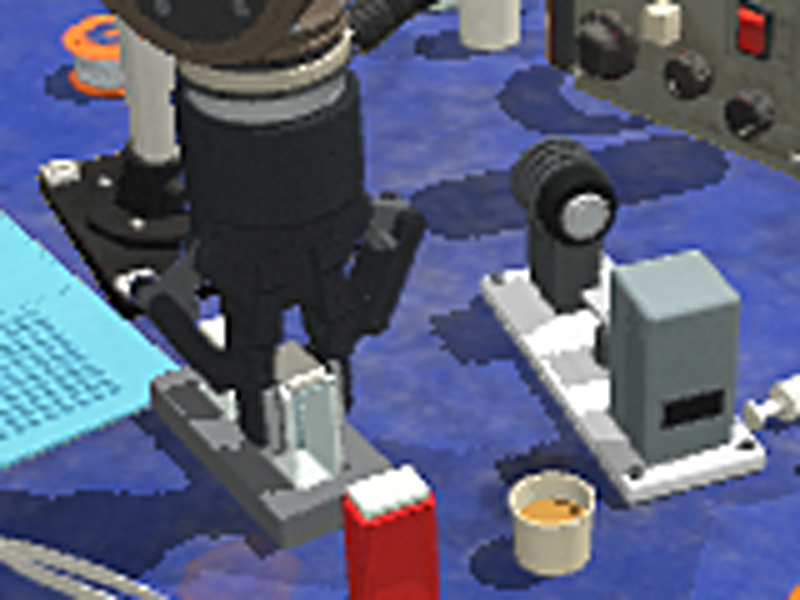

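Call:
send_rows(delta_rot=[[0,0,0],[0,0,0],[0,0,0],[0,0,0],[0,0,0],[0,0,0],[0,0,0],[0,0,0],[0,0,0],[0,0,0],[0,0,0],[0,0,0]], offset=[[0,-0.005,0],[0,-0.005,0],[0,-0.005,0],[0,-0.01,0],[0,-0.02,0],[0,-0.02,0],[0,-0.02,0],[0,-0.02,0],[0,-0.02,0],[0,-0.02,0],[0,-0.01,0],[0,0,0]], jaw=[0.018,0.018,0.018,0.018,0.018,0.018,0.018,0.018,0.018,0.018,0.018,0.018])

```text
time: 8.55
tcp_pos: [0.4326, -0.3333, 0.204]
ee_rot: [[1.0, 0.003, -0.005], [0.005, -0.005, 1.0], [0.003, -1.0, -0.005]]
force: [0.1, -1.2, -0.2]
finger_gap: 0.0232
```

```bash
python3 - <<'E'
from h import *
for n in("scene","wrist"):
    f=grab_frame(n);cv2.imwrite(f"pics/{n}7.png",f["color"])
a=cv2.imread('pics/scene7.png');cv2.imwrite('pics/s7z.png',cv2.resize(a[90:240,220:380],None,fx=4,fy=4,interpolation=2))
E
python3 st.py 0.600 -0.341 0.2 -11.9
```

```text
time 8.65
tcp_pos [0.4315, -0.3319, 0.2002]
ee_rot [[1.0, -0.0006, -0.0049], [0.0049, 0.0001, 1.0], [-0.0006, -1.0, 0.0001]]
force [0.0713, 0.1493, -0.3379]
finger_gap 0.0235
shift tool [ 1.685e-01  1.000e-04 -1.000e-02]
rotvec tool deg [-0.   12.18 -0.03]
```

View pics/s7z.png

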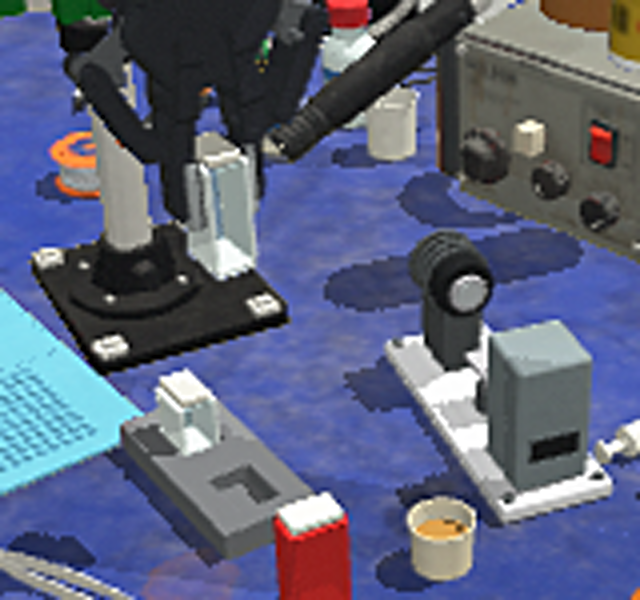

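View pics/wrist7.png

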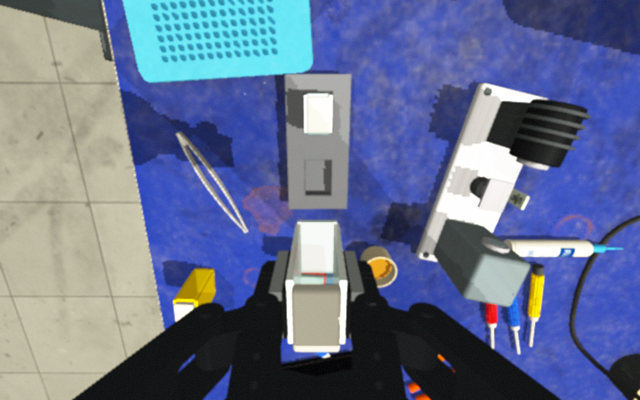

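Call:
send_rows(delta_rot=[[0,0,0],[0,0,0],[0,0,0],[0,0,0],[0,0,0],[0,0,0],[0,0,0],[0,0,0],[0,3,0],[0,3,0],[0,3,0],[0,3.2,0],[0,0,0],[0,0,0]], offset=[[0.0105,0,-0.001],[0.021,0,-0.001],[0.025,0,-0.001],[0.025,0,-0.002],[0.025,0,-0.002],[0.025,0,-0.001],[0.021,0,-0.001],[0.016,0,-0.001],[0,0,0],[0,0,0],[0,0,0],[0,0,0],[0,0,0],[0,0,0]], jaw=[0.018,0.018,0.018,0.018,0.018,0.018,0.018,0.018,0.018,0.018,0.018,0.018,0.018,0.018])

```text
time: 9.82
tcp_pos: [0.6003, -0.3407, 0.1982]
ee_rot: [[0.979, -0.002, 0.205], [-0.205, 0.002, 0.979], [-0.003, -1.0, 0.001]]
force: [-1.0, 0.1, -0.7]
finger_gap: 0.0237
```

```bash
python3 - <<'E'
from h import *
for n in("scene","wrist","top"):
    f=grab_frame(n);cv2.imwrite(f"pics/{n}8.png",f["color"])
    np.save(f"pics/{n}8.npy",f,allow_pickle=True)
E
python3 st.py 0.600 -0.341 0.2 -11.9
```

```text
time 9.9667
tcp_pos [0.6004, -0.341, 0.1995]
ee_rot [[0.9786, -0.001, 0.2056], [-0.2056, 0.0007, 0.9786], [-0.0011, -1.0, 0.0005]]
force [0.0048, -0.1588, -0.0933]
finger_gap 0.0232
shift tool [-0.0004 -0.0005 -0.0001]
rotvec tool deg [-0.03  0.03 -0.06]
```

View pics/scene8.png

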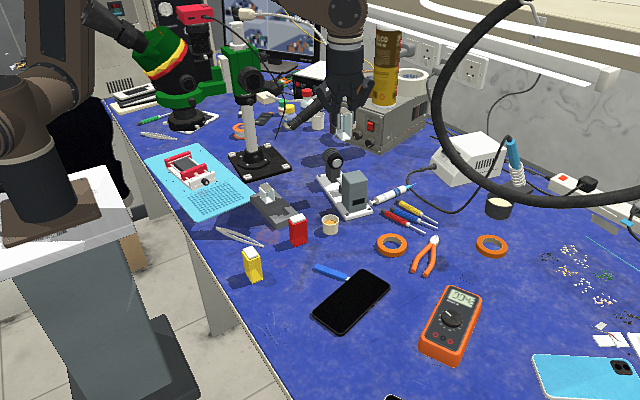

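View pics/wrist8.png

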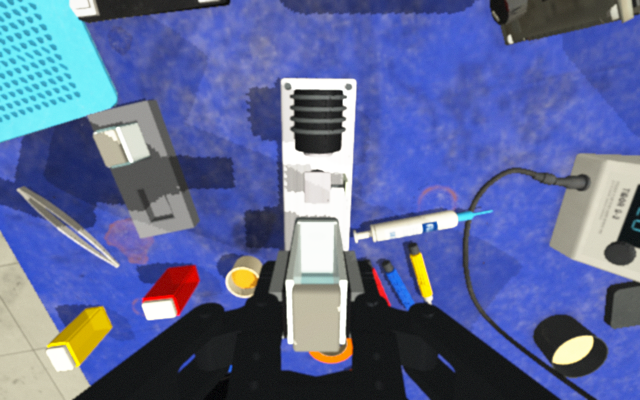

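View pics/top8.png

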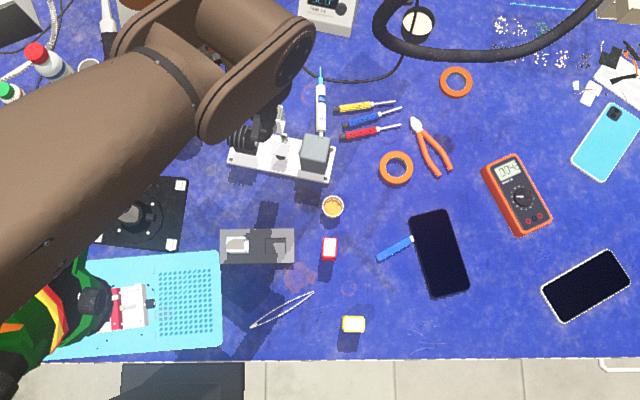

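Run:
```python
from h import *
f=np.load('pics/wrist8.npy',allow_pickle=True).item();a=f["color"]
cv2.imwrite('pics/w8z.png',cv2.resize(a[70:260,260:380],None,fx=3.1,fy=3.1,interpolation=2))
hsv=cv2.cvtColor(a,cv2.COLOR_BGR2HSV)
for r in (82,88,160,200,212):
    w=np.where((hsv[r,265:375,1]<60)&(hsv[r,265:375,2]>120))[0]+265;print(r,w.min(),w.max())
col=hsv[60:100,300];print([(60+i,int(c[1]),int(c[2])) for i,c in enumerate(col)][14:26])
```

```text
82 280 356
88 280 356
160 282 352
200 283 350
212 284 350
[(74, 149, 182), (75, 153, 178), (76, 160, 179), (77, 110, 181), (78, 12, 219), (79, 6, 254), (80, 0, 255), (81, 0, 255), (82, 0, 255), (83, 0, 255), (84, 0, 255), (85, 0, 255)]
```

View pics/w8z.png

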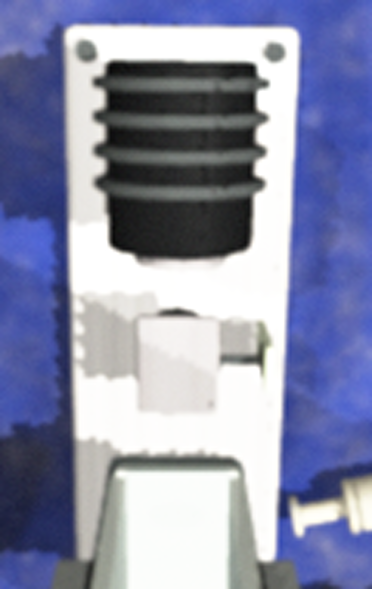

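Run:
```python
from h import *
f=np.load('pics/wrist8.npy',allow_pickle=True).item()
T=np.array([.6004,-.341]);y=np.radians(-11.87);ex=np.array([np.cos(y),np.sin(y)]);ey=np.array([-np.sin(y),np.cos(y)])
def L(u,v,z):
    w=plane(f,u,v,z)[:2]-T;return (w@ex*1e3).round(1),(w@ey*1e3).round(1)
Z=lambda x,y:(260+x/3.1-.35,70+y/3.1-.35)
print('foot');[print(L(*Z(*p),.045)) for p in((138,317),(218,317),(216,412),(139,412))]
print('base edges');[print(r,L(a-.5,r,.012),L(b+.5,r,.012)) for r,a,b in((82,280,356),(88,280,356),(160,282,352),(212,284,350))]
print('base end',L(318,77.8,.012), L(285,77.8,.012),L(350,77.8,.012))
print('holes',L(*Z(86,50),.012),L(*Z(274,51),.012))
print('cell bottom');[print(L(*Z(*p),.16)) for p in((115,460),(240,460))]
```

```text
foot
(np.float64(-12.1), np.float64(14.1))
(np.float64(11.2), np.float64(14.1))
(np.float64(11.0), np.float64(-15.2))
(np.float64(-12.1), np.float64(-15.2))
base edges
82 (np.float64(-35.1), np.float64(90.7)) (np.float64(35.7), np.float64(90.7))
88 (np.float64(-35.3), np.float64(85.5)) (np.float64(35.9), np.float64(85.5))
160 (np.float64(-35.7), np.float64(17.9)) (np.float64(34.8), np.float64(17.9))
212 (np.float64(-35.5), np.float64(-37.6)) (np.float64(34.8), np.float64(-37.4))
base end (np.float64(0.3), np.float64(94.3)) (np.float64(-29.9), np.float64(94.3)) (np.float64(29.6), np.float64(94.3))
holes (np.float64(-27.9), np.float64(87.4)) (np.float64(28.1), np.float64(87.2))
cell bottom
(np.float64(-12.0), np.float64(16.4))
(np.float64(10.6), np.float64(16.5))
```

Call:
send_rows(delta_rot=[[0,0,0],[0,0,0],[0,0,0],[0,0,0],[0,0,0],[0,0,0],[0,0,0],[0,0,0],[0,0,0],[0,0,0]], offset=[[0,0.01,0],[0,0.015,0],[0,0.015,0],[0,0.015,0],[0,0.015,0],[0,0.015,0],[0,0.01,0],[0,0.01,0],[0,0,0],[0,0,0]], jaw=[0.018,0.018,0.018,0.018,0.018,0.018,0.018,0.018,0.018,0.018])

```text
time: 10.8
tcp_pos: [0.6002, -0.3411, 0.0946]
ee_rot: [[0.978, -0.001, 0.207], [-0.207, 0.001, 0.978], [-0.001, -1.0, 0.001]]
force: [-0.1, 0.3, 0.0]
finger_gap: 0.0237
```

```bash
python3 - <<'E'
from h import *
for n in("scene","wrist"):
    f=grab_frame(n);cv2.imwrite(f"pics/{n}9.png",f["color"])
    np.save(f"pics/{n}9.npy",f,allow_pickle=True)
a=cv2.imread('pics/scene9.png');cv2.imwrite('pics/s9z.png',cv2.resize(a[120:230,290:410],None,fx=5.4,fy=5.4,interpolation=2))
E
python3 st.py 0.600 -0.341 0.0786 -11.9
```

```text
time 10.9
tcp_pos [0.6011, -0.3417, 0.0964]
ee_rot [[0.9785, 0.0016, 0.2065], [-0.2064, -0.0013, 0.9785], [0.0018, -1.0, -0.0009]]
force [0.1087, 0.5587, -0.0343]
finger_gap 0.0233
shift tool [-0.0012  0.0178  0.0005]
rotvec tool deg [ 0.05 -0.01  0.1 ]
```

View pics/s9z.png

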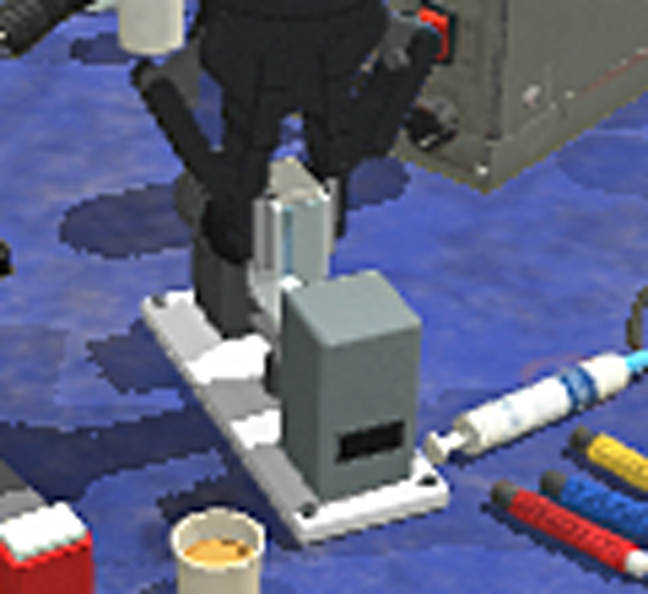

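View pics/wrist9.png

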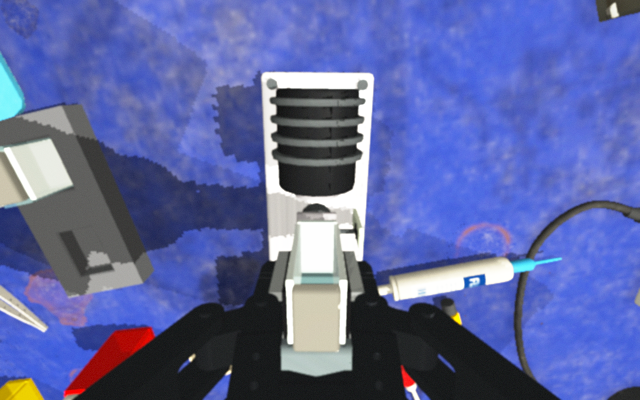

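View pics/scene9.png

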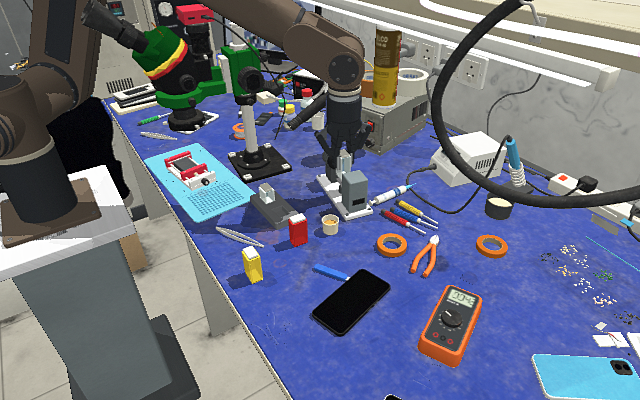

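Call:
send_rows(delta_rot=[[0,0,0],[0,0,0],[0,0,0],[0,0,0],[0,0,0],[0,0,0],[0,0,0],[0,0,0],[0,0,0],[0,0,0],[0,0,0],[0,0,0]], offset=[[0,0.002,0],[0,0.002,0],[0,0.002,0],[0,0.001,0],[0,0.001,0],[0,0.001,0],[0,0.001,0],[0,0.001,0],[0,0.001,0],[0,0,0],[0,0,0],[0,0,0]], jaw=[0.018,0.018,0.018,0.018,0.018,0.018,0.018,0.018,0.018,0.018,0.018,0.018])

```text
time: 11.9
tcp_pos: [0.6004, -0.3412, 0.0834]
ee_rot: [[0.978, -0.0, 0.207], [-0.207, 0.0, 0.978], [-0.0, -1.0, 0.0]]
force: [-0.7, 0.7, -1.1]
finger_gap: 0.0239
```

```bash
python3 st.py 0.600 -0.341 0.0786 -11.9
```

```text
time 11.9
tcp_pos [0.6004, -0.3412, 0.0834]
ee_rot [[0.9784, -0.0001, 0.2065], [-0.2065, 0.0, 0.9784], [-0.0001, -1.0, 0.0]]
force [-0.7262, 0.7314, -1.0716]
finger_gap 0.0239
shift tool [-0.0004  0.0048  0.0001]
rotvec tool deg [-0.   -0.02 -0.  ]
```

Call:
send_rows(delta_rot=[[0,0,0],[0,0,0],[0,0,0],[0,0,0],[0,0,0],[0,0,0],[0,0,0],[0,0,0]], offset=[[0,0.001,0],[0,0.001,0],[0,0.001,0],[0,0.001,0],[0,0.0005,0],[0,0.0003,0],[0,0,0],[0,0,0]], jaw=[0.018,0.018,0.018,0.018,0.018,0.018,0.018,0.018])

```text
time: 12.57
tcp_pos: [0.6005, -0.3413, 0.0788]
ee_rot: [[0.978, 0.0, 0.207], [-0.207, -0.0, 0.978], [0.0, -1.0, -0.0]]
force: [-0.0, 0.9, 1.9]
finger_gap: 0.0234
```

```bash
python3 - <<'E'
from h import *
F=[];Zs=[]
for i in range(16):
    n="scene" if i%2 else "wrist"
    f=grab_frame(n);s=observe();F.append(s["force"]);Zs.append(s["tcp_pos"][2])
    np.save(f"pics/{n}10.npy",f,allow_pickle=True);cv2.imwrite(f"pics/{n}10.png",f["color"])
print(np.mean(F,0),np.std(F,0),np.round(Zs,4))
a=cv2.imread('pics/scene10.png');cv2.imwrite('pics/s10z.png',cv2.resize(a[120:230,290:410],None,fx=5.4,fy=5.4,interpolation=2))
a=cv2.imread('pics/wrist10.png');cv2.imwrite('pics/w10z.png',cv2.resize(a[50:370,220:420],None,fx=1.85,fy=1.85,interpolation=2))
E
python3 st.py 0.600 -0.341 0.0786 -11.9
```

```text
[-0.09119504  0.39236164  2.65321182] [0.34344579 0.55921501 0.41752335] [0.0788 0.0788 0.0788 0.0787 0.0787 0.0787 0.0787 0.0787 0.0787 0.0787
 0.0786 0.0786 0.0786 0.0786 0.0786 0.0786]
time 13.3667
tcp_pos [0.6005, -0.3413, 0.0786]
ee_rot [[0.9784, 0.0004, 0.2065], [-0.2065, -0.0003, 0.9784], [0.0004, -1.0, -0.0002]]
force [0.0808, 0.0499, 2.0581]
finger_gap 0.0232
shift tool [-0.0006  0.      0.0002]
rotvec tool deg [ 0.01 -0.02  0.02]
```

View pics/s10z.png

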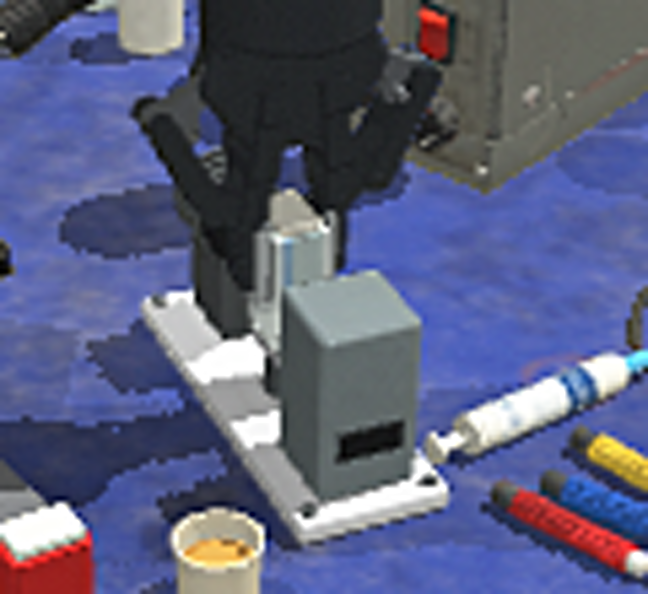

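View pics/w10z.png

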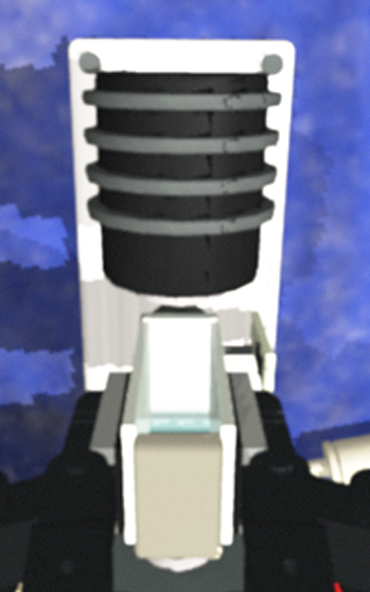

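Run:
```python
import cv2,numpy as np
for n in (7,8,9,10):
    a=cv2.cvtColor(cv2.imread(f'pics/wrist{n}.png'),cv2.COLOR_BGR2HSV)
    g=cv2.imread(f'pics/wrist{n}.png')
    r=g[330].astype(int).sum(1);w=np.where(r[250:400]>380)[0]+250
    d=np.abs(np.diff(g[265:365,300:335].astype(int).sum(2).mean(1)));i=np.argsort(-d)[:6]+265
    print(n,w.min(),w.max(),sorted(i))
```

```text
7 287 345 [np.int64(272), np.int64(283), np.int64(345), np.int64(351), np.int64(352), np.int64(357)]
8 287 345 [np.int64(271), np.int64(272), np.int64(273), np.int64(282), np.int64(283), np.int64(351)]
9 287 345 [np.int64(271), np.int64(272), np.int64(273), np.int64(275), np.int64(276), np.int64(282)]
10 287 345 [np.int64(272), np.int64(282), np.int64(355), np.int64(356), np.int64(357), np.int64(358)]
```

No slip: the stopper edges in the wrist view have not moved since the lift. Position and force agree, so I am handing in.

```bash
python3 -c "
from rig import *
print(hand_in())"; python3 st.py
```

```text
the job is handed in; nothing more can be done
None
the job is handed in; nothing more can be done
```

I took the tall cell (in the −y pocket) out of the rack by its frosted faces at a 40 N grip. I then lowered it upright onto the foot between lamp and detector. The job was handed in at about 13.4 s with the cell still gripped.

- **Height:** the tool centre point (TCP) settled at z = 0.0786 m. That puts the cell's underside at about 39 mm and the foot about 6 mm down.
- **Force:** the upward force averaged 2.65 N, with readings from about 1.9 N up and about 0.4 N scatter. With the cell's weight added this fits the 3 N expected, but it only fixes the depth to within about 1 mm. The foot itself was not measured directly.
- **Centring:** the cell and foot centres agreed to within about 0.5 mm in the wrist view before lowering. The final TCP was about 0.5 mm from the measured beam axis, with less than 0.1° of turn and no tilt.
- **Grip:** the stopper edges stayed in the same pixels from lift to finish, so there was no visible slip.
- **Surroundings:** no force reading I took suggested a bump, and the short cell and other items looked undisturbed in the pictures.

None of the checks failed.

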